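# Open the lot for bidding at a sale-room counter

### The arm

A 7-joint arm with a two-finger parallel gripper is mounted at the origin on the work surface. World frame = base frame: x ahead of the robot, y to its left, z up, the work surface at z = 0. Lengths are in m, angles in rad, forces in N, time in s.
With the tool pointing down it reaches from about 0.4 to 0.85 m from the base axis. Payload 10.4 kg.
Tool frame: the origin (TCP) lies between the finger pads; the fingertips stand 11 mm ahead of it and the grasp point (between the pads) lies 8 mm behind it; z points along the fingers, y is the direction in which the jaws open and shut (so a half turn about z gives the same grasp; the last joint's range is limited). The gripper opens to 87 mm and grips with 3 to 60 N. Pads are 19 mm wide; open, the fingers measure 117 mm over their backs; the gripper's body (75 mm by 190 mm) begins 51 mm behind the grasp point.
Start: joints at [-1.143, 0.332, -0.065, 1.46, 0.022, 1.35, -0.088], TCP at [0.272, 0.563, 0.234] pointing down, gripper open.
Joint ranges: [-2.6, 2.6], [-0.5, 2.12], [-1.47, 1.34], [0.16, 2.42], [-1.27, 4.41], [0.06, 2.06], [-2.6, 2.6]. Speed limits (rad/s): [2.22, 2.22, 2.79, 2.79, 3.14, 3.14, 3.14].

### API

Orientations are given as a unit quaternion [x, y, z, w].
In Python, from bench import r, eyes gives the robot as it stands.
- The arm moves only by the shell command python3 -m inch 'ROWS' [FORCE]. ROWS is a JSON object of lists of equal length, an entry for each row: "translation": the shift along the world's x, y, z scaled (see below), a list of three; "rot": the turn, a rotation vector about the world's x, y, z scaled (see below), a list of three; "jaw": the finger opening in mm, from 0 to 87. In form: {"translation": [[tx, ty, tz], ...], "rot": [[ax, ay, az], ...], "jaw": [jaw, ...]}. A call has 1 to 20 rows; each row is the pose to reach, as a shift and turn from the pose measured when the call began; what a row does not reach only later rows make up. The controller multiplies each number of a shift by 100 mm and each number of a turn by 60 degrees. A row lasts 1/10 s, in which the tool goes at most 50 mm and 8.59 degrees, less where a joint would pass 70% of its speed; a pose out of reach is approached as far as the arm can. A call with a number of a shift or a turn outside -1 to 1 is refused whole. A call with a gripper value outside its range is refused whole. The fingers move at their own pace and stop on an object; FORCE is the grip in N (left out, the last holds). Time passes only in rows, so rows that repeat a pose let the fingers close. It gives the time, the measured TCP pose, the force and the opening at its end, in the units of the state.
- r.read_state(): the state, without advancing time (a new reading comes with each control period).
- eyes.camera(name): name is "side" or "top" or "wrist"; returns the picture (480x640x3 uint8, blue, green, red); there is no depth.
- eyes.calibration(name): a dict with "fx", "fy", "cx", "cy" (pixels), "distortion" ([k1, k2, p1, p2, k3] as OpenCV has them; the pictures are not rectified), "R" (3x3) and "t" (3): a world point X has camera coordinates R X + t; the wrist camera has in their place "hand_eye" (4x4, takes a point from camera to tool coordinates, whose origin is the TCP and whose axes are the flange's). Camera axes: x right, y down, z forward; pixel columns grow to the right and rows downward; lengths in m; the calibration is good to about 2 mm. A picture is of the moment at which its call begins: read the wrist's pose just before it. calibration takes no time and is no camera call.
- r.close_job(): hands the job in, once; it reports no verdict.
The state is a dict: "time": time; "joint_positions": joint angles; "joint_vel": joint speeds; "joint_torque": joint torques, N m; "ee_pos": TCP position; "eef_rot": TCP orientation; "ft_force": force on the tool from outside, world axes, zero at the start; "torque": the same for the moment, N m; "width": finger opening in m.
Only numpy, scipy, OpenCV 4.12 (cv2) and the standard library are available. Lean on these libraries where they do the work, as an engineer would, in place of code of your own. Each camera call takes 0.05 s, during which the arm holds its last target. There are 200 camera calls.

### The job

Open the next lot at this sale-room counter, whose customers stand on the far side from you: first stand the narrow-necked white vase upright and gently in the middle of the round wooden stand and let go, then turn the handwheel of the price dial until the pointer on its far rim is over the one long mark of the scale. Next spin the little two-faced sign half a turn so that its ring face looks at the customers instead of its bar face, square with its oblong foot, and finally press the counter bell fully down and let it come up. Leave the other goods where they are.

Things in the scene. Friction and masses are not known exactly. Their poses are not given: they have to be found in the camera images.
- vase: Glossy white ceramic vase, 160 mm tall, about 0.35 kg (varies). Round: foot 66 mm across, belly 84 mm across at height 50 mm, straight narrow neck 32 mm across from 104 to 154 mm height, lip 38 mm across at the very top. Origin: centre of its underside, z up. It can be gripped by the neck from above. It starts on the table and may swap places with the mug and the jar.
- stand: Fixed round dark-wood display stand, 132 mm across, 42 mm tall, flat top at 42 mm. Origin: centre of its underside.
- dial_base: Fixed foot of the price dial, on the table; origin: the point on the table under the wheel's vertical axis; z up; its x axis points roughly to the far (customer) side. The pointer sweeps about 113 mm from the axis; the handwheel's steel rim (150 mm across, 16 mm thick) has its top 104 mm above the table, its 44 mm wide hub 110 mm.
- scale: Fixed grey scale drum of the dial, 168 mm across, under the wheel, top at height 67 mm. Origin on the wheel's axis at table height; its x axis points from the axis to the long mark. On its far half it carries black upright bars, 20 degrees apart: eight short ones (22 mm tall, reaching 95 mm from the axis) and in their middle one long mark (56 mm tall, 8 mm wide, reaching 118 mm from the axis).
- mark (a point): Top of the scale's one long mark, 112 mm from the wheel's axis, 65 mm above the table. Where it lies round the far side varies.
- pointer (a point): Lower tip of the pointer, a dark finger 8 mm wide that projects from the wheel's far rim and hangs down beyond it: 112 mm from the axis, 73 mm above the table, so it passes 8 mm above the long mark. It is exactly opposite the wheel's handle.
- handle (a point): Centre of the top of the wheel's upright round black handle, 24 mm in diameter, which stands on the near rim 75 mm from the axis, from 102 to 154 mm above the table. It does not spin on the wheel.
- wheel (a joint): Angle of the handwheel about its vertical axis, rad, positive anticlockwise from above; 0 when the pointer lies along the x axis of dial_base. Turns from -1.5 to 1.5; friction 0.12 N m holds it wherever it is left (about 1.6 N at the handle).
- sign_base: Fixed oblong dark steel foot of the sign, 140 mm wide, 80 mm deep, 12 mm thick, with the upright spindle; origin on the table under the spindle's axis. Its x axis runs along the foot's short sides, points roughly to the customers (far side) and is the direction that the shown face must look.
- sign_top (a point): Middle of the top edge of the sign panel, on the spindle's axis, 202 mm above the table. The panel is plain wood, 130 mm wide, 14 mm thick, from 90 to 202 mm above the table, and turns about the vertical axis through its middle. It can be pinched across its thickness at the top edge.
- ring_face (a point): Centre of the raised dark ring (60 mm across) on one face of the sign panel, 130 mm above the table and 8 mm from the spindle's axis. The other face has a raised dark level bar, 78 x 20 mm. The ring face starts towards the robot.
- sign (a joint): Angle of the sign about its spindle, rad, positive anticlockwise from above. At 0 the bar face looks along sign_base's x axis; at pi or -pi the ring face does. It turns either way to 3.6 and stays where it is left (friction 0.05 N m).
- bell_base: Fixed steel counter bell, a dome 86 mm across and 52 mm tall on a black foot 92 mm across; origin: centre of its underside.
- bell_top (a point): Top of the bell's plunger, a steel button 30 mm across in the middle of the dome, 75 mm above the table when up.
- bell (a joint): How far the plunger is pressed, m: 0 up, 0.008 fully down. Fully down takes 5 N; a spring returns it.
- mug: Bystander, to be left alone: blue ceramic mug with a side handle, 80 mm across, 92 mm tall. Origin: centre of its underside.
- jar: Bystander, to be left alone: amber screw-top jar, 82 mm across, 115 mm tall. Origin: centre of its underside.
- bowl: Bystander, to be left alone: white bowl, 130 mm across, 55 mm tall. Origin: centre of its underside.
- books: Bystander, to be left alone: two stacked books, 190 x 130 mm, 42 mm tall. Origin: centre of its underside.
- frame: Bystander, to be left alone: picture frame lying flat, 180 x 140 x 13 mm. Origin: centre of its underside.
- tin: Bystander, to be left alone: steel tin with a paper label, 80 mm across, 100 mm tall. Origin: centre of its underside.
- candlestick: Bystander, to be left alone: brass candlestick, foot 80 mm across, 110 mm tall. Origin: centre of its underside.
Not all that is in view belongs to the job. Of the things that look like the stand, the largest one is meant.

How it is judged:
By the outcome, as a careful person would: the job done as asked, in the order asked, and still so for the second after the job is handed in, with the robot touching nothing.
It also fails if it takes over 72 s, if anything falls off the work surface, if the arm or the gripper's body presses on something with over 40 N, if the wrist force passes 120 N, or if a joint passes its speed limit or range.

## Working session

There is one attempt and no reset: what is moved stays moved. The work goes in short steps, Python scripts to look and compute and a shell command to move; the robot and the scene stay as the last step left them, time stands still between calls to the robot, and variables do not carry over. Pictures are saved under pics/ and viewed, about 8 in all and at most 12, crops included, and the job is handed in when it is done.

```bash
ls; mkdir -p pics; python3 - <<'E'
from bench import r, eyes
import cv2, json, numpy as np
s=r.read_state()
print({k:np.round(v,3).tolist() for k,v in s.items()})
for n in ("side","top","wrist"):
    cv2.imwrite(f"pics/{n}0.png",eyes.camera(n))
    print(n,{k:np.round(v,4).tolist() for k,v in eyes.calibration(n).items()})
E
```

```text
pics
{'time': 0.0, 'joint_positions': [-1.143, 0.333, -0.065, 1.461, 0.022, 1.35, -0.088], 'joint_vel': [0.001, -0.001, -0.0, -0.001, -0.0, 0.001, 0.0], 'joint_torque': [-0.001, -62.324, 0.024, -38.989, -0.061, 0.04, 0.0], 'ee_pos': [0.272, 0.562, 0.233], 'eef_rot': [0.223, 0.975, -0.001, -0.0], 'ft_force': [0.317, -0.221, -0.315], 'torque': [-0.03, -0.046, -0.029], 'width': 0.087}
side {'fx': 560.6168, 'fy': 560.6168, 'cx': 320.1288, 'cy': 238.0892, 'distortion': [-0.0451, 0.0, 0.0, 0.0, 0.0], 'R': [[0.831, -0.5563, 0.0067], [-0.4111, -0.6221, -0.6663], [0.3748, 0.5509, -0.7457]], 't': [-0.4341, 0.3336, 1.4024]}
top {'fx': 615.6795, 'fy': 615.6795, 'cx': 317.9162, 'cy': 251.9845, 'distortion': [-0.189, 0.0, 0.0, 0.0, 0.0], 'R': [[0.0162, -0.9999, 0.002], [-0.977, -0.0162, -0.2128], [0.2128, 0.0015, -0.9771]], 't': [-0.0046, 0.5601, 1.541]}
wrist {'fx': 352.567, 'fy': 352.567, 'cx': 319.4425, 'cy': 237.727, 'distortion': [-0.0649, 0.0, 0.0, 0.0, 0.0], 'hand_eye': [[-0.0005, -0.9585, -0.2851, 0.0784], [1.0, -0.0006, 0.0001, -0.0004], [-0.0003, -0.2851, 0.9585, -0.1511], [0.0, 0.0, 0.0, 1.0]]}
```

View pics/top0.png

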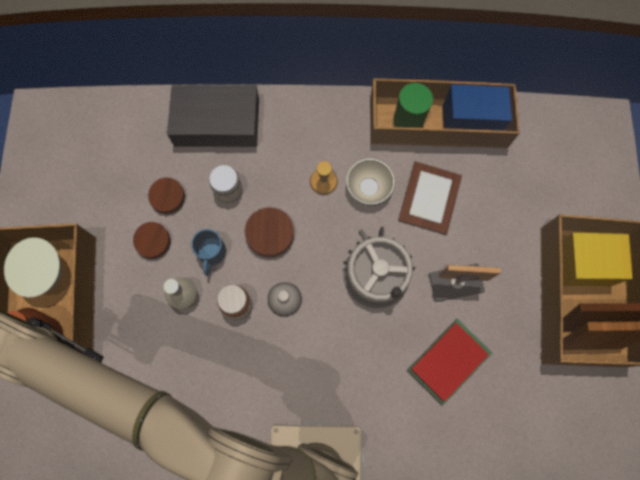

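View pics/side0.png

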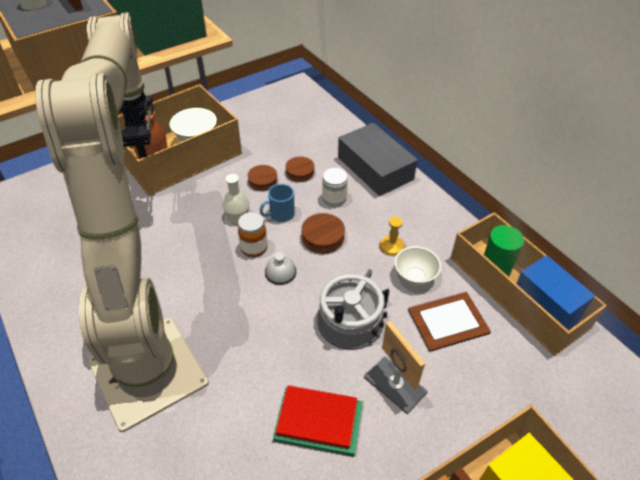

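The top view shows the vase lip at (172,286), stand at (269,232), bell at (284,297), dial hub at (380,268), handle at (396,293) and sign panel at (473,271). The side view agrees, with the vase by the mug and jar. I'll enlarge the dial and sign in both views.

```bash
cat > h.py <<'E'
from bench import r, eyes
import cv2, numpy as np
def cal(n):
    c=eyes.calibration(n); K=np.array([[c['fx'],0,c['cx']],[0,c['fy'],c['cy']],[0,0,1.]])
    return c,K,np.array(c['distortion'])
def Rt(n,pose=None):
    c,K,d=cal(n)
    if 'R' in c: return np.array(c['R']),np.array(c['t'])
    from scipy.spatial.transform import Rotation as Ro
    s=pose or r.read_state(); T=np.eye(4); T[:3,:3]=Ro.from_quat(s['eef_rot']).as_matrix(); T[:3,3]=s['ee_pos']
    M=np.linalg.inv(T@np.array(c['hand_eye'])); return M[:3,:3],M[:3,3]
def ray(n,uv,pose=None):
    c,K,d=cal(n); R,t=Rt(n,pose)
    p=cv2.undistortPoints(np.array([[uv]],float),K,d)[0,0]
    return -R.T@t, R.T@np.array([p[0],p[1],1])
def onz(n,uv,z,pose=None):
    o,v=ray(n,uv,pose); return o+v*(z-o[2])/v[2]
def two(a,b):  # [(name,uv)] intersect
    (o1,v1),(o2,v2)=a,b; A=np.c_[v1,-v2]; k=np.linalg.lstsq(A,o2-o1,rcond=None)[0]
    p,q=o1+k[0]*v1,o2+k[1]*v2; return (p+q)/2,np.linalg.norm(p-q)
def proj(n,X,pose=None):
    c,K,d=cal(n); R,t=Rt(n,pose)
    return cv2.projectPoints(np.array(X,float).reshape(-1,1,3),cv2.Rodrigues(R)[0],t,K,d)[0][:,0]
E
python3 - <<'E'
import cv2,numpy as np
t=cv2.imread('pics/top0.png'); s=cv2.imread('pics/side0.png')
a=cv2.resize(t[220:310,330:520],None,fx=4,fy=4,interpolation=cv2.INTER_CUBIC)[:, :760]
b=cv2.resize(s[260:350,310:400],None,fx=2.6,fy=2.6,interpolation=cv2.INTER_CUBIC)
c=cv2.resize(t[210:320,150:310],None,fx=2.1,fy=2.1,interpolation=cv2.INTER_CUBIC)
H=np.zeros((600,780,3),np.uint8); H[:360,:760]=a; H[362:362+234,:234]=b[:234]; H[362:362+231,240:240+336]=c[:231]
cv2.imwrite('pics/crop1.png',H)
E
```

```text
(no output)
```

View pics/crop1.png

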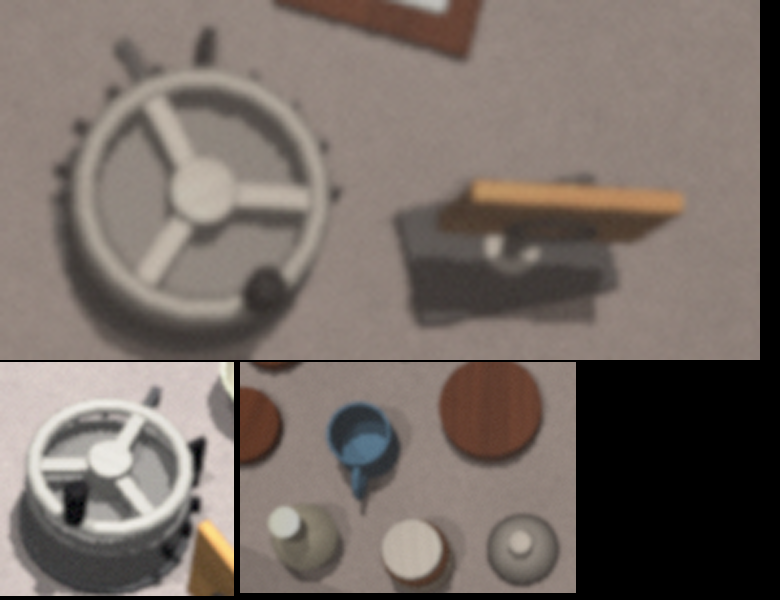

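```bash
python3 - <<'E'
from h import *
top=cv2.imread('pics/top0.png'); hsv=cv2.cvtColor(top,cv2.COLOR_BGR2HSV)
def cr(u,v): return (330+(u+.5)/4-.5,220+(v+.5)/4-.5)
P={'hub':(cr(203,190),.110),'pointer':(cr(124,48),.080),'mark':(cr(206,36),.065),'handle':(cr(265,289),.154)}
W={k:onz('top',*v) for k,v in P.items()}
for k,v in W.items():
    d=v-W['hub']; print(k,v.round(4),np.hypot(*d[:2]).round(4),np.degrees(np.arctan2(d[1],d[0])).round(1))
# stand: red-brown mask
m=((hsv[...,0]<15)|(hsv[...,0]>170))&(hsv[...,1]>110)&(hsv[...,2]<150)
cs=cv2.findContours(m.astype(np.uint8)*255,cv2.RETR_EXTERNAL,cv2.CHAIN_APPROX_NONE)[0]
for c in cs:
    a=cv2.contourArea(c)
    if a>300:
        (u,v),w,an=cv2.fitEllipse(c); print('brown',a,u.round(1),v.round(1),np.round(w,1),onz('top',(u,v),.042).round(4), onz('top',(u,v),.035).round(4))
# vase lip, bell
for nm,uv,z in [('vase lip',(240,362),.16)]: pass
def cc(u,v): return (150+(u-240+.5)/2.1-.5,210+(v-362+.5)/2.1-.5)
for nm,uv,z in [('lip',(285,523),.16),('bell',(520,543),.075),('jar',(412,549),.115),('mug',(360,433),.092),('standrim',(490,408),.042)]:
    print(nm,np.round(cc(*uv),1),onz('top',cc(*uv),z).round(4))
# gray levels around lip
g=top[270:300,155:200].astype(int).sum(2)
mm=(g>520).astype(np.uint8); print(cv2.moments(mm,True)['m00'])
print('sign top', [onz('top',cr(*p),.202).round(4) for p in [(474,183),(685,196),(683,213),(472,201)]])
print('foot', [onz('top',cr(*p),.012).round(4) for p in [(395,215),(418,325),(617,285),(595,175)]])
E
```

```text
hub [ 0.513  -0.1529  0.11  ] 0.0 0.0
pointer [ 0.6116 -0.1051  0.08  ] 0.1096 25.8
mark [ 0.6245 -0.16    0.065 ] 0.1117 -3.7
handle [ 0.444  -0.1858  0.154 ] 0.0764 -154.5Traceback (most recent call last):
  File "<stdin>", line 14, in <module>
AttributeError: 'float' object has no attribute 'round'
```

```bash
python3 - <<'E'
from h import *
top=cv2.imread('pics/top0.png'); hsv=cv2.cvtColor(top,cv2.COLOR_BGR2HSV)
def cr(u,v): return (330+(u+.5)/4-.5,220+(v+.5)/4-.5)
m=((hsv[...,0]<15)|(hsv[...,0]>170))&(hsv[...,1]>110)&(hsv[...,2]<150)
for c in cv2.findContours(m.astype(np.uint8)*255,cv2.RETR_EXTERNAL,cv2.CHAIN_APPROX_NONE)[0]:
    if cv2.contourArea(c)>300:
        (u,v),w,an=cv2.fitEllipse(c); print('brown',cv2.contourArea(c),np.round([u,v],1),np.round(w,1),onz('top',(u,v),.042).round(4), onz('top',(u,v),.035).round(4))
def cc(u,v): return (150+(u-240+.5)/2.1-.5,210+(v-362+.5)/2.1-.5)
for nm,uv,z in [('lip',(285,523),.16),('bell',(520,543),.075),('jar',(412,549),.115),('mug',(360,433),.092),('standrim',(490,408),.042)]:
    print(nm,np.round(cc(*uv),1),onz('top',cc(*uv),z).round(4))
print('sign top', [onz('top',cr(*p),.202).round(4) for p in [(474,183),(685,196),(683,213),(472,201)]])
print('foot', [onz('top',cr(*p),.012).round(4) for p in [(395,215),(418,325),(617,285),(595,175)]])
s=r.read_state(); print(Rt('wrist')[0].round(3))
E
```

```text
brown 3002.5 [449.5 361.7] [53.4 78.6] [ 0.2811 -0.3383  0.042 ] [ 0.2813 -0.3398  0.035 ]
brown 479.5 [ 35.6 318. ] [16.3 56.5] [0.3697 0.7609 0.042 ] [0.3704 0.7643 0.035 ]
brown 3336.0 [604.5 329.1] [58.1 89.8] [ 0.3646 -0.7698  0.042 ] [ 0.3652 -0.7732  0.035 ]
brown 908.5 [151.  239.8] [33.8 34.4] [0.59   0.4523 0.042 ] [0.5917 0.4543 0.035 ]
brown 1668.0 [268.9 231.5] [45.7 46.5] [0.6177 0.1357 0.042 ] [0.6194 0.1363 0.035 ]
brown 865.5 [165.7 195.1] [32.8 33.8] [0.7158 0.4214 0.042 ] [0.718  0.4233 0.035 ]
brown 2685.0 [429.9 197.4] [54.1 69.4] [ 0.7202 -0.2958  0.042 ] [ 0.7224 -0.2971  0.035 ]
brown 5249.0 [322.7  26.4] [ 38.3 578.9] [1.2443 0.0016 0.042 ] [1.2489 0.0016 0.035 ]
lip [171.2 286.4] [0.4468 0.36   0.16  ]
bell [283.1 295.9] [0.4412 0.0913 0.075 ]
jar [231.6 298.8] [0.4259 0.2165 0.115 ]
mug [206.9 243.5] [0.5707 0.2904 0.092 ]
standrim [268.8 231.6] [0.6172 0.1359 0.042 ]
sign top [array([ 0.5019, -0.3054,  0.202 ]), array([ 0.4958, -0.4343,  0.202 ]), array([ 0.4854, -0.4326,  0.202 ]), array([ 0.491 , -0.3039,  0.202 ])]
foot [array([ 0.5169, -0.2921,  0.012 ]), array([ 0.4428, -0.3063,  0.012 ]), array([ 0.4712, -0.4427,  0.012 ]), array([ 0.5463, -0.4302,  0.012 ])]
[[ 0.436  0.9   -0.001]
 [ 0.863 -0.418  0.285]
 [ 0.256 -0.125 -0.958]]
```

```bash
python3 -m inch '{"translation":[[0.3,-0.35,0.05],[0.6,-0.7,0.1],[0.6,-0.7,0.1]],"rot":[[0,0,-0.07],[0,0,-0.14],[0,0,-0.14]],"jaw":[87,87,87]}' 20
python3 -m inch '{"translation":[[0.3,-0.35,0],[0.6,-0.7,0],[0.6,-0.7,0]],"rot":[[0,0,-0.07],[0,0,-0.14],[0,0,-0.14]],"jaw":[87,87,87]}'
python3 -m inch '{"translation":[[0.2,-0.3,0],[0.5,-0.6,0],[0.5,-0.6,0],[0.5,-0.6,0],[0.5,-0.6,0]],"rot":[[0,0,-0.07],[0,0,-0.14],[0,0,-0.14],[0,0,-0.14],[0,0,-0.14]],"jaw":[87,87,87,87,87]}'
python3 - <<'E'
from h import *
s=r.read_state(); print(np.round(s['ee_pos'],4),np.round(s['eef_rot'],3),np.round(s['joint_positions'],2),s['time'])
im=eyes.camera('wrist'); cv2.imwrite('pics/wrist1.png',im); print(proj('wrist',[[.4468,.36,.16],[.4468,.36,.0]],s).round(0))
cv2.imwrite('pics/top1.png',eyes.camera('top')); cv2.imwrite('pics/side1.png',eyes.camera('side'))
E
```

```text
time: 0.45
ee_pos: [0.3383, 0.4872, 0.2438]
eef_rot: [0.3, 0.954, -0.001, 0.002]
ft_force: [0.9, -0.1, 0.4]
width: 0.0872
time: 0.75
ee_pos: [0.4041, 0.4109, 0.244]
eef_rot: [0.375, 0.927, -0.001, 0.003]
ft_force: [-0.4, -0.4, -1.1]
width: 0.0867
time: 1.25
ee_pos: [0.4532, 0.3519, 0.2438]
eef_rot: [0.441, 0.898, -0.002, 0.003]
ft_force: [0.5, 0.5, -0.2]
width: 0.0871
[0.4532 0.3519 0.2438] [ 0.441  0.898 -0.002  0.003] [-0.86  0.21  0.14  1.59 -0.02  1.34 -0.06] 1.25
[[320. 234.]
 [320. 194.]]
```

View pics/wrist1.png

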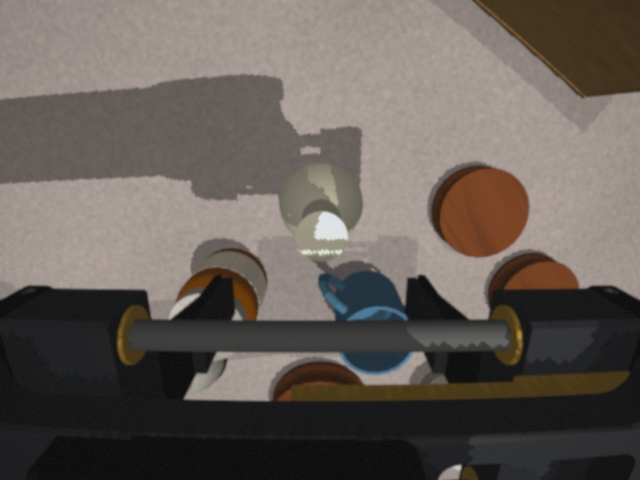

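The wrist view shows the lip at about (322,231), where the projection predicted (320,234), so the vase estimate is good. Next I descend, grip and lift.

```bash
python3 -m inch '{"translation":[[-0.06,0.08,-0.2],[-0.06,0.08,-0.5],[-0.06,0.08,-0.8],[-0.06,0.08,-0.8]],"rot":[[0,0,0],[0,0,0],[0,0,0],[0,0,0]],"jaw":[87,87,87,87]}' 25
python3 -m inch '{"translation":[[0,0,-0.2],[0,0,-0.4],[0,0,-0.4],[0,0,-0.4],[0,0,-0.4],[0,0,-0.4],[0,0,-0.4],[0,0,-0.4],[0,0,-0.4],[0,0,-0.4],[0,0,-0.4]],"rot":[[0,0,0],[0,0,0],[0,0,0],[0,0,0],[0,0,0],[0,0,0],[0,0,0],[0,0,0],[0,0,0],[0,0,0],[0,0,0]],"jaw":[87,87,87,28,28,28,28,28,28,28,28]}' 25
```

```text
time: 1.8
ee_pos: [0.4449, 0.359, 0.16]
eef_rot: [0.44, 0.898, -0.005, 0.002]
ft_force: [-0.3, -1.0, -0.5]
width: 0.0871
time: 2.9
ee_pos: [0.4451, 0.3591, 0.1201]
eef_rot: [0.44, 0.898, -0.005, 0.002]
ft_force: [-1.1, -0.2, -3.5]
width: 0.0322
```

```bash
python3 -m inch '{"translation":[[0,0,0.15],[0,0,0.4],[0,0,0.7],[0,0,1.0],[0,0,1.0]],"rot":[[0,0,0],[0,0,0],[0,0,0],[0,0,0],[0,0,0]],"jaw":[28,28,28,28,28]}' 25
python3 -m inch '{"translation":[[0.1,-0.1,0.2],[0.3,-0.35,0.3],[0.5,-0.6,0.3],[0.6,-0.8,0.3]],"rot":[[0,0,-0.04],[0,0,-0.08],[0,0,-0.12],[0,0,-0.15]],"jaw":[28,28,28,28]}'
python3 -m inch '{"translation":[[0.2,-0.25,0],[0.4,-0.5,0],[0.6,-0.75,0],[0.6,-0.8,0]],"rot":[[0,0,-0.04],[0,0,-0.08],[0,0,-0.12],[0,0,-0.15]],"jaw":[28,28,28,28]}'
python3 -m inch '{"translation":[[0.2,-0.25,0],[0.4,-0.5,0],[0.48,-0.6,0],[0.48,-0.6,0],[0.48,-0.6,0]],"rot":[[0,0,-0.04],[0,0,-0.08],[0,0,-0.12],[0,0,-0.12],[0,0,-0.12]],"jaw":[28,28,28,28,28]}'
python3 - <<'E'
from h import *
im=eyes.camera('side'); cv2.imwrite('pics/side2.png',im); t=eyes.camera('top'); cv2.imwrite('pics/top2.png',t)
H=np.hstack([cv2.resize(im[100:280,200:400],None,fx=2,fy=2),cv2.resize(t[140:320,150:340],None,fx=2,fy=2)]); cv2.imwrite('pics/c2.png',H)
E
```

```text
time: 3.4
ee_pos: [0.4465, 0.3603, 0.2252]
eef_rot: [0.44, 0.898, -0.001, 0.003]
ft_force: [1.1, 0.8, -3.3]
width: 0.0322
time: 3.8
ee_pos: [0.5077, 0.278, 0.2547]
eef_rot: [0.511, 0.86, -0.002, 0.003]
ft_force: [0.5, 0.0, -4.1]
width: 0.032
time: 4.2
ee_pos: [0.5693, 0.1932, 0.2537]
eef_rot: [0.58, 0.815, -0.004, 0.003]
ft_force: [-0.3, -1.1, -4.8]
width: 0.0325
time: 4.7
ee_pos: [0.6165, 0.1342, 0.253]
eef_rot: [0.629, 0.777, -0.004, 0.002]
ft_force: [-0.0, 1.7, -3.7]
width: 0.032
```

View pics/c2.png

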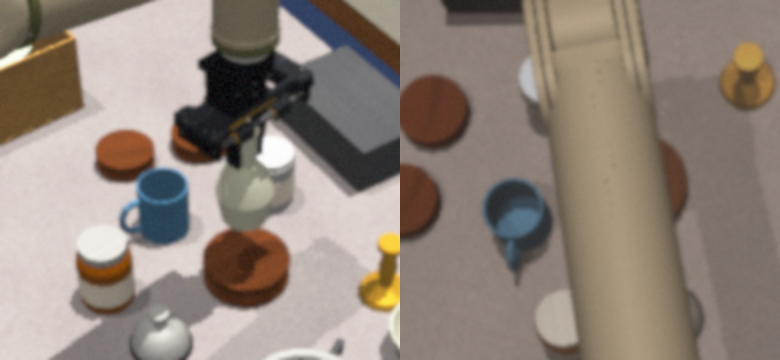

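The vase hangs upright over the stand; in the side crop its foot is at (245,222), above the stand centre at (246,262). Lowering gently.

```bash
python3 -m inch '{"translation":[[0,0.01,-0.2],[0.01,0.02,-0.5],[0.01,0.02,-0.75],[0.01,0.02,-0.85],[0.01,0.02,-0.85]],"rot":[[0,0,0],[0,0,0],[0,0,0],[0,0,0],[0,0,0]],"jaw":[28,28,28,28,28]}' 25
python3 -m inch '{"translation":[[0,0,-0.02],[0,0,-0.04],[0,0,-0.06],[0,0,-0.06],[0,0,-0.06]],"rot":[[0,0,0],[0,0,0],[0,0,0],[0,0,0],[0,0,0]],"jaw":[28,28,28,28,28]}'
```

```text
time: 5.3
ee_pos: [0.6162, 0.138, 0.1672]
eef_rot: [0.628, 0.778, -0.005, 0.002]
ft_force: [-0.3, -0.6, -2.8]
width: 0.0321
time: 5.8
ee_pos: [0.6165, 0.138, 0.1616]
eef_rot: [0.628, 0.778, -0.005, 0.002]
ft_force: [-0.8, 0.9, -3.9]
width: 0.0324
```

```bash
for i in 1; do python3 -m inch '{"translation":[[0,0,-0.01],[0,0,-0.01],[0,0,-0.01]],"rot":[[0,0,0],[0,0,0],[0,0,0]],"jaw":[28,28,28]}'; done
python3 -m inch '{"translation":[[0,0,-0.01],[0,0,-0.01],[0,0,-0.01]],"rot":[[0,0,0],[0,0,0],[0,0,0]],"jaw":[28,28,28]}'
```

```text
time: 6.1
ee_pos: [0.6168, 0.1379, 0.1615]
eef_rot: [0.628, 0.778, -0.004, 0.002]
ft_force: [-2.1, -2.0, 6.1]
width: 0.0318
time: 6.4
ee_pos: [0.6169, 0.1378, 0.1614]
eef_rot: [0.628, 0.778, -0.004, 0.002]
ft_force: [-3.0, -1.7, 8.0]
width: 0.0326
```

Contact registers at +8 N. Releasing and backing off straight up.

```bash
python3 -m inch '{"translation":[[0,0,0.01],[0,0,0.01],[0,0,0.01],[0,0,0.01],[0,0,0.01],[0,0,0.01],[0,0,0.1],[0,0,0.4],[0,0,0.8],[0,0,0.8]],"rot":[[0,0,0],[0,0,0],[0,0,0],[0,0,0],[0,0,0],[0,0,0],[0,0,0],[0,0,0],[0,0,0],[0,0,0]],"jaw":[36,44,60,80,80,80,80,80,80,80]}'
python3 -m inch '{"translation":[[-0.3,-0.4,0],[-0.6,-0.8,0],[-0.9,-1,0],[-0.9,-1,0]],"rot":[[0,0,-0.05],[0,0,-0.1],[0,0,-0.2],[0,0,-0.2]],"jaw":[80,80,80,80]}'
python3 -m inch '{"translation":[[-0.3,-0.4,0],[-0.6,-0.8,0],[-0.7,-1,0],[-0.7,-1,0]],"rot":[[0,0,-0.05],[0,0,-0.1],[0,0,-0.2],[0,0,-0.2]],"jaw":[80,80,80,80]}'
python3 -m inch '{"translation":[[-0.1,-0.4,-0.1],[-0.1,-0.8,-0.1],[-0.1,-1,-0.1],[-0.1,-1,-0.1],[-0.1,-1,-0.1]],"rot":[[0,0,-0.05],[0,0,-0.1],[0,0,-0.1],[0,0,-0.1],[0,0,-0.1]],"jaw":[80,80,80,80,80]}'
python3 - <<'E'
from h import *
for n in ('side','top','wrist'): cv2.imwrite(f'pics/{n}3.png',eyes.camera(n))
s=r.read_state();print(np.round(s['joint_positions'],2),s['ee_pos'])
a=cv2.imread('pics/side3.png');b=cv2.imread('pics/top3.png')
cv2.imwrite('pics/c3.png',np.hstack([cv2.resize(a[150:350,260:460],None,fx=2,fy=2),cv2.resize(b[180:380,225:425],None,fx=2,fy=2)]))
print(proj('side',[[.6165,.137,.202],[.6165,.137,.042]]).round(1),proj('top',[[.6165,.137,.202],[.6165,.137,.042]]).round(1))
E
```

```text
time: 7.4
ee_pos: [0.6194, 0.138, 0.2481]
eef_rot: [0.628, 0.778, 0.0, 0.005]
ft_force: [0.4, 1.2, -0.0]
width: 0.0797
time: 7.8
ee_pos: [0.527, 0.0341, 0.249]
eef_rot: [0.709, 0.705, -0.0, 0.004]
ft_force: [1.1, -0.8, 0.4]
width: 0.0797
time: 8.2
ee_pos: [0.4561, -0.0691, 0.2499]
eef_rot: [0.782, 0.624, 0.0, 0.005]
ft_force: [0.2, 0.4, 0.2]
width: 0.0803
time: 8.7
ee_pos: [0.4468, -0.1681, 0.2401]
eef_rot: [0.813, 0.583, 0.0, 0.005]
ft_force: [-0.0, 0.4, 1.2]
width: 0.0802
[-0.36 -0.04  0.61  1.86  0.03  1.31 -0.08] [ 0.44661831 -0.16760709  0.23993181]
[[321.3 187.9]
 [320.9 227. ]] [[263.3 215.6]
 [268.4 231.9]]
```

View pics/c3.png

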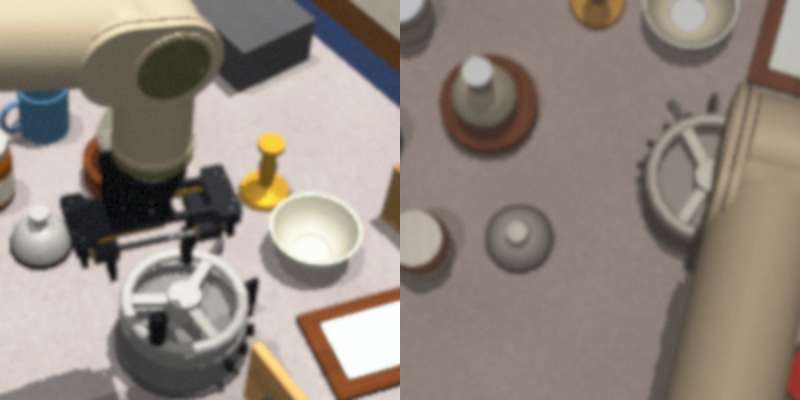

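Vase lip is at (264,216) in the top view, where (263,216) was predicted, so it is upright in the middle of the stand. Next is the handwheel.

```bash
python3 - <<'E'
from h import *
s=r.read_state(); print(proj('side',[[.444,-.1858,.154],[.513,-.1529,.11]]),proj('wrist',[[.444,-.1858,.154],[.513,-.1529,.11],[.6116,-.1051,.08]],s).round(0))
a=cv2.imread('pics/side3.png');b=cv2.imread('pics/wrist3.png')
cv2.imwrite('pics/c4.png',np.hstack([cv2.resize(a[280:345,310:400],None,fx=4,fy=4)[:,:360],cv2.resize(b,(347,260))]))
E
```

```text
[[336.3888882  306.08876278]
 [350.71121796 294.78458201]] [[323. 271.]
 [391. 188.]
 [480.  92.]]
```

View pics/c4.png

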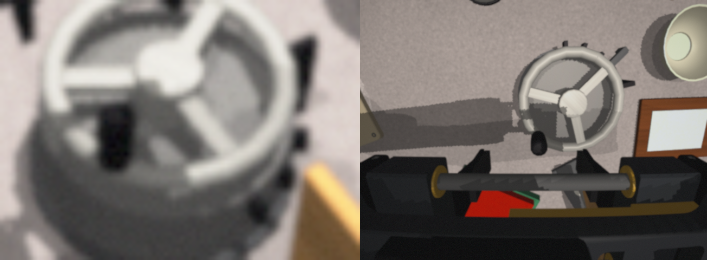

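Hub matches: wrist (393,186) seen versus (391,188) predicted. The handle top is at about (328,271) versus (323,271), within 3 mm along the jaw axis. Now gripping the handle.

```bash
python3 -m inch '{"translation":[[-0.01,-0.18,-0.2],[-0.01,-0.18,-0.5],[-0.01,-0.18,-0.8],[-0.01,-0.18,-0.8]],"rot":[[0,0,0],[0,0,0],[0,0,0],[0,0,0]],"jaw":[70,70,70,70]}' 15
python3 -m inch '{"translation":[[0,0,-0.25],[0,0,-0.25],[0,0,-0.25],[0,0,-0.25],[0,0,-0.25],[0,0,-0.25],[0,0,-0.25],[0,0,-0.25],[0,0,-0.25]],"rot":[[0,0,0],[0,0,0],[0,0,0],[0,0,0],[0,0,0],[0,0,0],[0,0,0],[0,0,0],[0,0,0]],"jaw":[70,70,20,20,20,20,20,20,20]}' 15
```

```text
time: 9.25
ee_pos: [0.4438, -0.184, 0.1569]
eef_rot: [0.812, 0.584, -0.002, 0.003]
ft_force: [-0.6, 0.6, 0.2]
width: 0.0704
time: 10.15
ee_pos: [0.4452, -0.1837, 0.1326]
eef_rot: [0.812, 0.584, -0.001, 0.004]
ft_force: [6.1, 0.8, -0.3]
width: 0.024
```

```bash
python3 -m inch '{"translation":[[-0.017,0.045,0],[-0.034,0.09,0],[-0.047,0.137,0],[-0.057,0.183,0],[-0.063,0.23,0],[-0.066,0.278,0],[-0.066,0.325,0],[-0.064,0.374,0],[-0.064,0.374,0],[-0.064,0.374,0],[-0.064,0.374,0]],"rot":[[0,0,-0.06],[0,0,-0.122],[0,0,-0.184],[0,0,-0.245],[0,0,-0.306],[0,0,-0.367],[0,0,-0.43],[0,0,-0.49],[0,0,-0.49],[0,0,-0.49],[0,0,-0.49]],"jaw":[20,20,20,20,20,20,20,20,20,20,20]}' 15
python3 - <<'E'
from h import *
s=r.read_state(); print(s['ee_pos'],s['ft_force'])
for n in ('side','top','wrist'): cv2.imwrite(f'pics/{n}5.png',eyes.camera(n))
a=cv2.imread('pics/side5.png');b=cv2.imread('pics/top5.png');w=cv2.imread('pics/wrist5.png')
cv2.imwrite('pics/c5.png',np.hstack([cv2.resize(a[255:345,320:410],None,fx=4,fy=4),cv2.resize(w,(480,360))]))
E
```

```text
time: 11.25
ee_pos: [0.4406, -0.1459, 0.1326]
eef_rot: [0.933, 0.36, 0.0, 0.004]
ft_force: [11.6, -0.9, -11.6]
width: 0.0231
[ 0.44060238 -0.145932    0.13264562] [ 11.56428429  -0.93334038 -11.56184809]
```

View pics/c5.png

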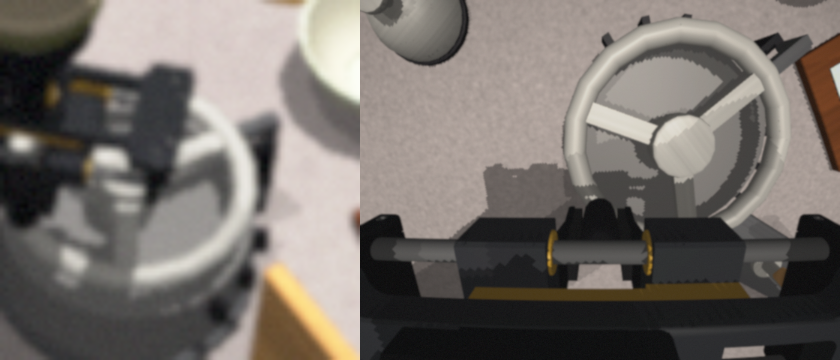

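The pointer has moved close to the long mark (wrist crop, around (785,48)). I'll release, lift and measure it from a clear view.

```bash
python3 -m inch '{"translation":[[0,0,0],[0,0,0],[0,0,0],[0,0,0],[0,0,0.3],[0,0,0.7],[0,0.1,0.9],[0,0.3,0.9],[0,0.5,0.9],[0,0.5,0.9]],"rot":[[0,0,0],[0,0,0],[0,0,0],[0,0,0],[0,0,0],[0,0,0],[0,0,0.12],[0,0,0.24],[0,0,0.3],[0,0,0.3]],"jaw":[60,60,60,60,60,60,60,60,60,60]}'
python3 - <<'E'
from h import *
s=r.read_state(); print(s['ee_pos'],s['ft_force'])
for n in ('side','top','wrist'): cv2.imwrite(f'pics/{n}6.png',eyes.camera(n))
b=cv2.imread('pics/top6.png');w=cv2.imread('pics/wrist6.png')
p=proj('wrist',[[.513,-.1529,.11],[.6245,-.16,.065]],s);print(p)
u,v=np.clip(p[1].astype(int),[35,35],[604,444])
print(u,v)
cv2.imwrite('pics/c6.png',np.hstack([cv2.resize(b[220:290,340:410],(400,400),interpolation=cv2.INTER_CUBIC),cv2.resize(w[v-35:v+35,u-35:u+35],(400,400),interpolation=cv2.INTER_CUBIC)]))
E
```

```text
time: 12.4
ee_pos: [0.4404, -0.093, 0.2222]
eef_rot: [0.864, 0.503, 0.0, 0.004]
ft_force: [0.1, 0.1, 0.2]
width: 0.0601
[ 0.44039569 -0.09303847  0.22217298] [0.1376097  0.09262303 0.20214225]
[[434.63416701 256.1512423 ]
 [532.76887364 187.4786504 ]]
532 187
```

View pics/c6.png

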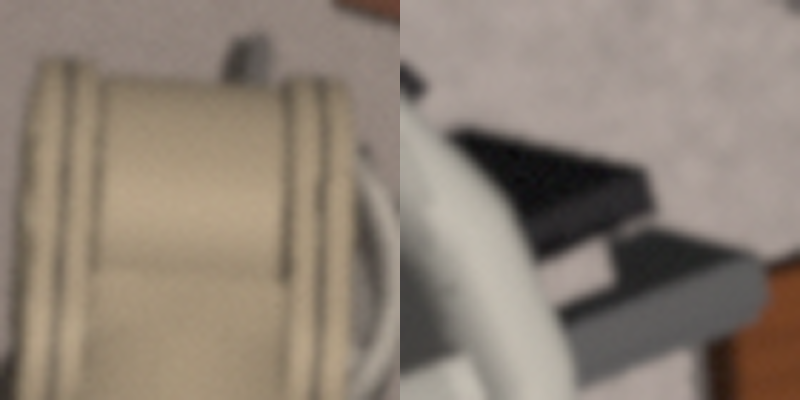

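```bash
python3 - <<'E'
from h import *
s=dict(r.read_state()); hub=onz('top',(380.7,267.5),.110)
f=lambda u,v:(532-35+(u-400+.5)*70/400-.5,187-35+(v+.5)*70/400-.5)
# hub in this wrist view
w=cv2.imread('pics/wrist6.png')
def rep(nm,uvs,z,H=hub):
    P=np.array([onz('wrist',f(*u),z,s) for u in uvs]); d=P[:,:2]-H[:2]
    print(nm,z,np.hypot(*d.T).round(4),np.degrees(np.arctan2(d[:,1],d[:,0])).round(1),'sep',np.linalg.norm(P[0]-P[1]).round(4))
rep('mark end',[(640,175),(655,210)],.065)
rep('mark edge',[(535,250),(655,210)],.065)
for z in (.09,.096,.1,.104): rep('ptr end',[(757,262),(768,298)],z)
rep('ptr lower edge',[(580,382),(765,312)],.1)
for z in(.073,.1):
  X=lambda a,rr:[[hub[0]+rr*np.cos(a)-o*np.sin(a),hub[1]+rr*np.sin(a)+o*np.cos(a),z] for o in(-.004,.004)]
  p=proj('wrist',X(np.radians(-3.7),.117)+X(np.radians(-3.7),.09),s); print(z,((p-[497,152])*400/70+[400,0]).round(0).tolist())
p=proj('wrist',[[hub[0]+rr*np.cos(a)-o*np.sin(a),hub[1]+rr*np.sin(a)+o*np.cos(a),.065] for a in [np.radians(-3.7)] for rr in (.118,.09) for o in(-.004,.004)],s);print('mark pred',((p-[497,152])*400/70+[400,0]).round(0).tolist())
t6=lambda u,v:(340+(u+.5)*70/400-.5,220+(v+.5)*70/400-.5)
for z in(.09,.1):
  P=onz('top',t6(255,40),z)-hub; print('top ptr',z,np.hypot(*P[:2]).round(4),np.degrees(np.arctan2(P[1],P[0])).round(2))
E
```

```text
mark end 0.065 [0.1188 0.1197] [-4.3 -7.4] sep 0.0065
mark edge 0.065 [0.0997 0.1197] [-6.7 -7.4] sep 0.0201
ptr end 0.09 [0.1192 0.1201] [ -9.2 -12.1] sep 0.006
ptr end 0.096 [0.1156 0.1163] [ -8.  -10.9] sep 0.0059
ptr end 0.1 [0.1132 0.1138] [ -7.1 -10. ] sep 0.0058
ptr end 0.104 [0.1108 0.1113] [-6.2 -9.1] sep 0.0058
ptr lower edge 0.1 [0.0848 0.1131] [-11.9 -11. ] sep 0.0283
0.073 [[662.0, 201.0], [648.0, 154.0], [501.0, 276.0], [486.0, 230.0]]
0.1 [[776.0, 230.0], [761.0, 179.0], [601.0, 312.0], [586.0, 262.0]]
mark pred [[638.0, 190.0], [624.0, 144.0], [475.0, 266.0], [460.0, 221.0]]
top ptr 0.09 0.1122 -6.04
top ptr 0.1 0.1094 -5.61
```

Heights make these estimates ambiguous. I'll put the wrist camera right above the wheel axis, where pointer and mark bearings compare directly whatever their heights.

```bash
python3 -m inch '{"translation":[[0.1,-0.3,0.1],[0.2,-0.7,0.2],[0.2,-0.7,0.2]],"rot":[[0,0,0],[0,0,0],[0,0,0]],"jaw":[60,60,60]}'
python3 -m inch '{"translation":[[0.14,-0.58,0],[0.14,-0.58,0],[0.14,-0.58,0],[0.14,-0.58,0]],"rot":[[0,0,0],[0,0,0],[0,0,0],[0,0,0]],"jaw":[60,60,60,60]}'
python3 - <<'E'
from h import *
s=r.read_state(); print(s['ee_pos'],s['ft_force'])
R,t=Rt('wrist',s); print('cam',-R.T@t)
for n in ('side','top','wrist'): cv2.imwrite(f'pics/{n}7.png',eyes.camera(n))
p=proj('wrist',[[.513,-.1529,.11],[.6245,-.16,.065],[.494,-.368,.012]],s);print(p)
w=cv2.imread('pics/wrist7.png'); u,v=p[1].astype(int); u=min(max(u,50),589);v=min(max(v,50),429); print(u,v)
cv2.imwrite('pics/c7.png',np.hstack([cv2.resize(w[v-50:v+50,u-50:u+50],(400,400),interpolation=cv2.INTER_CUBIC),cv2.resize(w,(400,400))]))
E
```

```text
time: 12.85
ee_pos: [0.4605, -0.172, 0.2433]
eef_rot: [0.868, 0.497, 0.0, 0.006]
ft_force: [0.1, -0.1, 0.2]
width: 0.0599
time: 13.25
ee_pos: [0.4741, -0.2299, 0.2428]
eef_rot: [0.868, 0.496, -0.0, 0.005]
ft_force: [-0.4, -0.2, 0.0]
width: 0.0602
[ 0.47411263 -0.22990348  0.24276931] [-0.42887155 -0.18249179  0.04311183]
cam [ 0.51315783 -0.16129972  0.39335953]
[[310.67263222 121.58176571]
 [426.34896476  63.27201491]
 [390.82504026 294.9382166 ]]
426 63
```

View pics/c7.png

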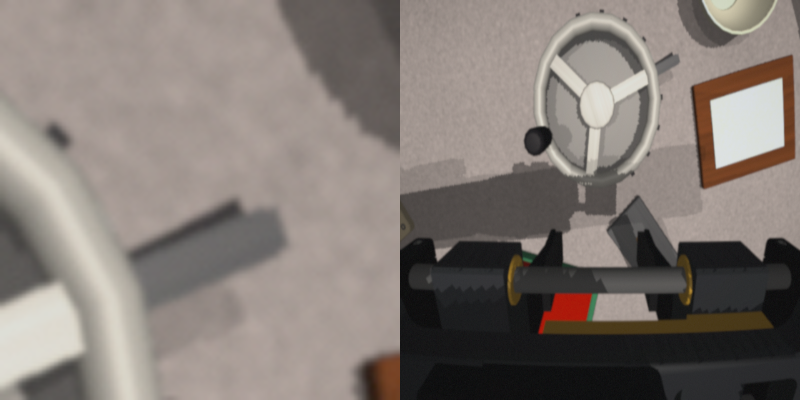

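The view from above the axis shows the pointer lying mostly over the long mark. A sliver of the mark shows on its anticlockwise side, with the mark corner at crop (240,205) and the pointer end at (280,210)-(287,243). I'll quantify it.

```bash
python3 - <<'E'
from h import *
s=dict(r.read_state()); H=onz('wrist',(320-320+(597-400)*640/400,104.5*480/400),.110,s); print('hub wrist',H)
f=lambda u,v:(426-50+(u+.5)/4-.5,63-50+1+ (v+.5)/4-.5-1)
for hub in (H,np.array([.513,-.1529,0])):
  for nm,uv,z in [('mark L end',(240,204),.065),('mark L end low',(240,204),.06),('ptr L',(279,209),.096),('ptr R',(287,243),.096),('ptr L',(279,209),.104),('ptr R',(287,243),.104),('ptr Lnear',(140,260),.1),('ptr Rnear',(150,303),.1)]:
    P=onz('wrist',f(*uv),z,s)-hub; print(nm,z,np.hypot(*P[:2]).round(4),np.degrees(np.arctan2(P[1],P[0])).round(2))
E
```

```text
hub wrist [ 0.51487161 -0.15590711  0.11      ]
mark L end 0.065 0.1174 -3.32
mark L end low 0.06 0.1192 -3.29
ptr L 0.096 0.113 -5.69
ptr R 0.096 0.1125 -9.05
ptr L 0.104 0.1099 -5.75
ptr R 0.104 0.1094 -9.11
ptr Lnear 0.1 0.083 -4.2
ptr Rnear 0.1 0.0821 -9.93
mark L end 0.065 0.1195 -4.71
mark L end low 0.06 0.1213 -4.66
ptr L 0.096 0.1152 -7.08
ptr R 0.096 0.1148 -10.38
ptr L 0.104 0.1121 -7.18
ptr R 0.104 0.1118 -10.48
ptr Lnear 0.1 0.0851 -6.13
ptr Rnear 0.1 0.0845 -11.72
```

Both hub estimates, and the top view, put the pointer about 2° (4 mm) past the mark. I'll regrip at the release pose and turn back 2°.

```bash
python3 -m inch '{"translation":[[-0.1,0.3,0],[-0.2,0.6,0],[-0.33,0.84,0],[-0.33,0.84,-0.2],[-0.33,0.84,-0.5],[-0.33,0.84,-0.8],[-0.33,0.84,-0.8]],"rot":[[0,0,-0.1],[0,0,-0.2],[0,0,-0.29],[0,0,-0.29],[0,0,-0.29],[0,0,-0.29],[0,0,-0.29]],"jaw":[60,60,60,60,60,60,60]}' 15
python3 -m inch '{"translation":[[0,0,-0.1],[0,0,-0.3],[0,0,-0.3]],"rot":[[0,0,0],[0,0,0],[0,0,0]],"jaw":[60,60,60]}'
```

```text
time: 14.1
ee_pos: [0.4393, -0.1436, 0.1604]
eef_rot: [0.933, 0.361, -0.003, 0.004]
ft_force: [0.3, 0.9, 0.6]
width: 0.0598
time: 14.4
ee_pos: [0.4386, -0.1432, 0.1295]
eef_rot: [0.933, 0.361, -0.004, 0.004]
ft_force: [-0.6, -0.6, 0.0]
width: 0.0597
```

```bash
python3 -m inch '{"translation":[[0.02,-0.027,0.03],[0.02,-0.027,0.03],[0.02,-0.027,0.03],[0.02,-0.027,0.03],[0.02,-0.027,0.03],[0.02,-0.027,0.03],[0.02,-0.027,0.03],[0.02,-0.027,0.03],[0.019,-0.04,0.03],[0.018,-0.053,0.03],[0.018,-0.053,0.03],[0.018,-0.053,0.03],[0.018,-0.053,0.03]],"rot":[[0,0,0],[0,0,0],[0,0,0],[0,0,0],[0,0,0],[0,0,0],[0,0,0],[0,0,0],[0,0,0.016],[0,0,0.033],[0,0,0.033],[0,0,0.033],[0,0,0.033]],"jaw":[60,60,20,20,20,20,20,20,20,20,20,20,20]}' 15
python3 - <<'E'
from h import *
s=dict(r.read_state()); print(np.round(s['ee_pos'],4),np.round(s['ft_force'],1)); cv2.imwrite('pics/wrist8.png',eyes.camera('wrist'))
E
```

```text
time: 15.7
ee_pos: [0.4404, -0.1486, 0.1325]
eef_rot: [0.926, 0.377, -0.004, 0.004]
ft_force: [0.2, -0.1, 1.0]
width: 0.0228
[ 0.4404 -0.1486  0.1325] [ 0.2 -0.1  1. ]
```

```bash
python3 -m inch '{"translation":[[0,0,0],[0,0,0],[0,0,0],[0,0,0],[0,0,0.3],[0,0,0.7],[0.1,-0.2,1],[0.2,-0.5,1],[0.34,-0.73,1],[0.34,-0.73,1],[0.34,-0.73,1],[0.34,-0.73,1]],"rot":[[0,0,0],[0,0,0],[0,0,0],[0,0,0],[0,0,0],[0,0,0],[0,0,0.1],[0,0,0.2],[0,0,0.26],[0,0,0.26],[0,0,0.26],[0,0,0.26]],"jaw":[60,60,60,60,60,60,60,60,60,60,60,60]}'
python3 - <<'E'
from h import *
s=dict(r.read_state()); R,t=Rt('wrist',s); print(s['ee_pos'],'cam',-R.T@t)
w=eyes.camera('wrist'); cv2.imwrite('pics/wrist9.png',w); tp=eyes.camera('top'); cv2.imwrite('pics/top9.png',tp)
p=proj('wrist',[[.5145,-.155,.11],[.6255,-.163,.08]],s); print(p)
g=cv2.cvtColor(w,cv2.COLOR_BGR2GRAY).astype(np.float32)
# profile across bearings, at several radii (plane z=.09)
C=np.array([.5145,-.155])
for rr,z in ((.100,.095),(.105,.095),(.110,.095),(.1165,.065)):
    a=np.radians(np.arange(2,-15,-.5)); X=np.c_[C[0]+rr*np.cos(a),C[1]+rr*np.sin(a),0*a+z]
    q=proj('wrist',X,s).astype(np.float32); print(rr,z,cv2.remap(g,q[:,0],q[:,1],cv2.INTER_LINEAR)[:,0].astype(int).tolist())
u,v=p[1].astype(int); u=min(max(u,40),599);v=min(max(v,40),439); print(u,v)
cv2.imwrite('pics/c9.png',np.hstack([cv2.resize(w[v-40:v+40,u-40:u+40],(400,400),interpolation=cv2.INTER_CUBIC),cv2.resize(tp[240:320,425:505],(400,400),interpolation=cv2.INTER_CUBIC)]))
E
```

```text
time: 16.95
ee_pos: [0.4741, -0.2208, 0.2323]
eef_rot: [0.866, 0.499, -0.003, 0.004]
ft_force: [0.4, -0.5, -0.0]
width: 0.0599
[ 0.47412513 -0.22078988  0.23228192] cam [ 0.51363942 -0.15178894  0.38256662]
[[321.5307312  132.9638832 ]
 [446.08790382  70.99264915]]
0.1 0.095 [157, 157, 157, 158, 159, 160, 161, 162, 159, 147, 119, 105, 106, 107, 107, 106, 106, 105, 104, 102, 104, 119, 135, 144, 147, 147, 148, 150, 152, 150, 152, 156, 161, 164]
0.105 0.095 [162, 161, 160, 158, 155, 154, 154, 154, 153, 144, 119, 104, 104, 106, 105, 106, 106, 104, 102, 101, 106, 123, 146, 154, 154, 155, 158, 159, 159, 157, 158, 158, 159, 160]
0.11 0.095 [159, 160, 161, 160, 160, 159, 158, 158, 157, 154, 140, 117, 106, 104, 104, 104, 104, 102, 101, 101, 111, 133, 151, 158, 159, 160, 160, 159, 161, 163, 162, 159, 159, 157]
0.1165 0.065 [160, 162, 160, 158, 155, 153, 153, 154, 154, 149, 129, 108, 103, 106, 106, 106, 106, 104, 102, 101, 103, 115, 138, 152, 154, 156, 157, 159, 158, 158, 157, 158, 159, 160]
446 70
```

View pics/c9.png

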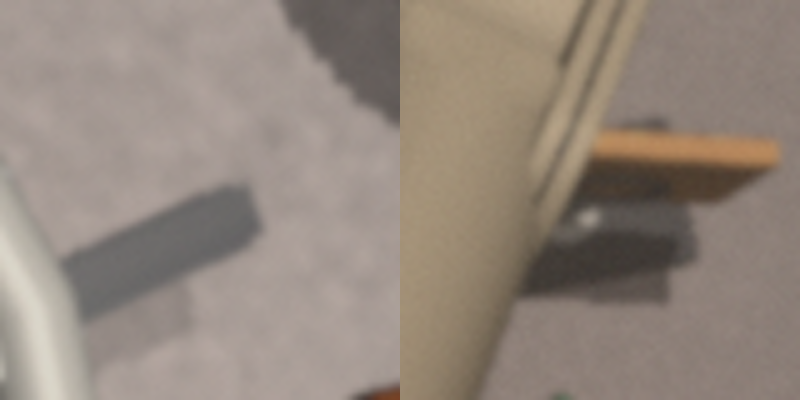

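The mark is now completely hidden beneath the pointer (crop (65,280)-(255,205)) from right above the axis, so the dial is set. Next I take the wrist camera over the sign to measure foot and panel.

```bash
python3 -m inch '{"translation":[[0.02,-0.2,0.2],[0.05,-0.5,0.3],[0.08,-0.75,0.3],[0.08,-0.75,0.3]],"rot":[[0,0,0.05],[0,0,0.1],[0,0,0.2],[0,0,0.2]],"jaw":[60,60,60,60]}'
python3 -m inch '{"translation":[[0.02,-0.25,0],[0.05,-0.5,0],[0.08,-0.75,0],[0.08,-0.75,0]],"rot":[[0,0,0.05],[0,0,0.1],[0,0,0.2],[0,0,0.2]],"jaw":[60,60,60,60]}'
python3 -m inch '{"translation":[[0.02,-0.25,0],[0.05,-0.5,0],[0.08,-0.75,0],[0.08,-0.75,0],[0.08,-0.75,0]],"rot":[[0,0,0.03],[0,0,0.063],[0,0,0.063],[0,0,0.063],[0,0,0.063]],"jaw":[60,60,60,60,60]}'
python3 - <<'E'
from h import *
s=dict(r.read_state()); R,t=Rt('wrist',s); print(np.round(s['ee_pos'],4),np.round(s['joint_positions'],2),'cam',(-R.T@t).round(4))
w=eyes.camera('wrist'); cv2.imwrite('pics/wrist10.png',w); cv2.imwrite('pics/top10.png',eyes.camera('top')); cv2.imwrite('pics/side10.png',eyes.camera('side'))
hsv=cv2.cvtColor(w,cv2.COLOR_BGR2HSV)
m=((hsv[...,0]>5)&(hsv[...,0]<25)&(hsv[...,1]>110)&(hsv[...,2]>90)).astype(np.uint8)
m[260:]=0
for c in cv2.findContours(m,cv2.RETR_EXTERNAL,cv2.CHAIN_APPROX_NONE)[0]:
    if cv2.contourArea(c)>200:
        re=cv2.minAreaRect(c); print(cv2.contourArea(c),re)
        B=np.array([onz('wrist',b,.202,s) for b in cv2.boxPoints(re)]); print(B.round(4).tolist())
print(proj('wrist',[[.4935,-.3685,.202],[.4935,-.3685,.012],[.4428,-.3063,.012],[.5169,-.2921,.012],[.4712,-.4427,.012],[.5463,-.4302,.012]],s).round(0).tolist())
g=cv2.cvtColor(w,cv2.COLOR_BGR2GRAY)
for v in range(0,260,8): print(v,' '.join('%3d'%x for x in g[v,180:480:10]))
E
```

```text
time: 17.45
ee_pos: [0.4815, -0.2984, 0.2629]
eef_rot: [0.809, 0.587, -0.003, 0.005]
ft_force: [0.1, 0.1, 0.2]
width: 0.0601
time: 17.85
ee_pos: [0.4886, -0.3753, 0.2626]
eef_rot: [0.744, 0.669, -0.003, 0.005]
ft_force: [0.3, 0.2, -0.4]
width: 0.0601
time: 18.35
ee_pos: [0.4969, -0.4492, 0.2623]
eef_rot: [0.722, 0.692, -0.003, 0.005]
ft_force: [0.3, -0.6, -0.1]
width: 0.06
[ 0.4969 -0.4492  0.2623] [ 0.14  0.49  0.78  1.33 -0.34  1.44  0.85] cam [ 0.4996 -0.3696  0.4126]
4947.5 ((311.5, 126.0), (226.0, 23.0), 90.0)
[[0.4924, -0.3085, 0.202], [0.5047, -0.309, 0.202], [0.4997, -0.4355, 0.202], [0.4853, -0.4349, 0.202]]
8282.0 ((530.812744140625, 61.30231857299805), (157.24803161621094, 138.1837615966797), 16.62075424194336)
[[0.5669, -0.3584, 0.202], [0.5865, -0.2907, 0.202], [0.677, -0.3113, 0.202], [0.6619, -0.3858, 0.202]]
[[308.0, 128.0], [313.0, 129.0], [262.0, 70.0], [332.0, 52.0], [296.0, 197.0], [362.0, 183.0]]
0 134 133 132 135 135 135 141 143 143 169 162 129  96  90  87  52  93  78 105 144 141 163 161 161 164 160 162 161 157  77
8 137 134 137 144 142 137 148 145 144 167 164 1
[... 3207 characters left out ...]
 108 109  99  94  90  81 153 153 149 152 150 149 155 153 150 149 147 148 171 167
224 159 107 106 108 106 108 108 105 126 166 151 158 100  93  91  90 149 152 149 152 148 151 151 155 149 151 150 153 169 170
232 166 170 108 108 104 149 171 171 170 169 175 173 163 164 161 150 150 150 151 149 147 149 149 148 151 153 149 152 167 173
240 171 168 169 111 107 174 168 176 175 170 170 171 170 137 143 150 145 151 151 149 150 151 154 147 152 150 150 148 174 168
248 170 175 170 170 167 167 172 170 173 174 173 167 169 151 147 146 148 151 150 151 153 148 150 146 150 147 150 152 171 170
256 173 174 168 170 169 172 168 167 172 169 169 173 164 146 146 152 153 153 150 152 149 152 150 150 154 151 149 151 156 171
```

```bash
cat > foot.py <<'E'
from h import *
def edge(g,v,u0,step,thr,n=40):
    prev=g[v,u0]
    for k in range(1,n):
        x=g[v,u0+step*k]
        if (x-thr)*(prev-thr)<=0 and x!=prev: return u0+step*(k-1+(thr-prev)/(x-prev))
        prev=x
def fit(g,s,rows,u0f,step,thr,z):
    P=[]
    for v in rows:
        u=edge(g,v,int(u0f(v)),step,thr)
        if u is not None: P.append(onz('wrist',(u,v),z,s)[:2])
    P=np.array(P); 
    for _ in range(3):
        k=np.polyfit(P[:,1],P[:,0],1); e=np.abs(np.polyval(k,P[:,1])-P[:,0]); P=P[e<=max(.0008,2*np.median(e))]
    return np.degrees(-np.arctan(k[0])),np.polyval(k,-.3685),len(P),np.sqrt(np.mean((np.polyval(k,P[:,1])-P[:,0])**2))
E
python3 - <<'E'
from foot import *
s=dict(r.read_state()); w=cv2.imread('pics/wrist10.png'); g=cv2.cvtColor(w,cv2.COLOR_BGR2GRAY).astype(float)
print('foot far',fit(g,s,range(80,186),lambda v:336+(v-80)*.15,1,125,.012))
print('foot near',fit(g,s,range(76,165),lambda v:283+(v-76)*.08,-1,100,.012))
print('panel near',fit(g,s,range(85,200),lambda v:312,-1,125,.202))
print('panel far',fit(g,s,[v for v in range(85,200) if not 120<v<165],lambda v:316,1,130,.202))
E
```

```text
foot far (np.float64(11.88731727111967), np.float64(0.536574306527372), 103, np.float64(0.0001953839095007055))
foot near (np.float64(3.902566143646045), np.float64(0.4504731440228815), 89, np.float64(0.0015745004255740757))
panel near (np.float64(-2.7023900573238913), np.float64(0.4904528466297634), 115, np.float64(2.9113920115643606e-05))
panel far (np.float64(-2.3652642319250834), np.float64(0.5024347477788884), 71, np.float64(5.8337628811700274e-05))
```

Foot bearing is 11.9° and panel normal is -2.5°, so the sign needs a -165.6° turn about (0.495,-0.370). Pinching the top edge.

```bash
python3 -m inch '{"translation":[[-0.02,0.3,0],[-0.02,0.6,0],[-0.02,0.79,0],[-0.02,0.79,0],[-0.02,0.79,-0.3],[-0.02,0.79,-0.6],[-0.02,0.79,-0.78],[-0.02,0.79,-0.78],[-0.02,0.79,-0.78]],"rot":[[0,0,0],[0,0,0],[0,0,0],[0,0,0],[0,0,0],[0,0,0],[0,0,0],[0,0,0],[0,0,0]],"jaw":[60,60,60,60,60,60,60,60,60]}' 20
python3 -m inch '{"translation":[[0,0,0],[0,0,0],[0,0,0],[0,0,0],[0,0,0],[0,0,0],[0,0,0],[0,0,0]],"rot":[[0,0,0],[0,0,0],[0,0,0],[0,0,0],[0,0,0],[0,0,0],[0,0,0],[0,0,0]],"jaw":[40,10,10,10,10,10,10,10]}' 20
```

```text
time: 19.4
ee_pos: [0.4955, -0.3698, 0.1855]
eef_rot: [0.721, 0.693, -0.002, 0.006]
ft_force: [0.1, 0.1, 0.9]
width: 0.0599
time: 20.2
ee_pos: [0.496, -0.3698, 0.1856]
eef_rot: [0.721, 0.693, -0.002, 0.006]
ft_force: [4.1, -1.2, -1.5]
width: 0.0138
```

```bash
python3 -m inch '{"translation":[[0,0,0],[0,0,0],[0,0,0],[0,0,0],[0,0,0],[0,0,0],[0,0,0],[0,0,0],[0,0,0],[0,0,0]],"rot":[[0,0,-0.1],[0,0,-0.22],[0,0,-0.34],[0,0,-0.46],[0,0,-0.58],[0,0,-0.7],[0,0,-0.82],[0,0,-0.92],[0,0,-0.92],[0,0,-0.92]],"jaw":[10,10,10,10,10,10,10,10,10,10]}' 20
python3 -c "
from h import *
print(np.round(r.read_state()['joint_positions'],2))"
```

```text
time: 21.2
ee_pos: [0.4976, -0.3707, 0.1856]
eef_rot: [0.96, 0.281, -0.004, 0.006]
ft_force: [9.6, -8.6, -7.6]
width: 0.0135
[-0.15  0.49  0.96  1.58 -0.4   1.28 -0.13]
```

```bash
python3 -m inch '{"translation":[[0.01,-0.01,0],[0.01,-0.01,0],[0.01,-0.01,0],[0.01,-0.01,0],[0.01,-0.01,0],[0.01,-0.01,0],[0.01,-0.01,0],[0.01,-0.01,0],[0.01,-0.01,0],[0.01,-0.01,0]],"rot":[[0,0,-0.1],[0,0,-0.22],[0,0,-0.34],[0,0,-0.46],[0,0,-0.58],[0,0,-0.7],[0,0,-0.82],[0,0,-0.92],[0,0,-0.92],[0,0,-0.92]],"jaw":[10,10,10,10,10,10,10,10,10,10]}' 20
python3 -c "
from h import *
s=r.read_state();print(np.round(s['joint_positions'],2),s['torque'])"
```

```text
time: 22.2
ee_pos: [0.4979, -0.3727, 0.1856]
eef_rot: [0.981, -0.196, -0.006, 0.005]
ft_force: [-0.4, -5.9, -2.6]
width: 0.0138
[-0.25  0.61  1.17  1.57 -0.56  1.34 -0.98] [-8.88732095e-01  1.14820710e-01  1.00226059e-04]
```

```bash
python3 -m inch '{"translation":[[0,-0.01,0],[0,-0.01,0],[0,-0.01,0],[0,-0.01,0],[0,-0.01,0],[0,-0.01,0],[0,-0.01,0],[0,-0.01,0],[0,-0.01,0],[0,-0.01,0],[0,-0.01,0]],"rot":[[0,0,-0.1],[0,0,-0.22],[0,0,-0.34],[0,0,-0.46],[0,0,-0.58],[0,0,-0.7],[0,0,-0.82],[0,0,-0.925],[0,0,-0.925],[0,0,-0.925],[0,0,-0.925]],"jaw":[10,10,10,10,10,10,10,10,10,10,10]}' 20
python3 -c "
from h import *
from scipy.spatial.transform import Rotation as Ro
s=r.read_state();y=Ro.from_quat(s['eef_rot']).as_matrix()[:,1];print(np.round(s['joint_positions'],2),np.degrees(np.arctan2(y[1],y[0])))"
```

```text
time: 23.3
ee_pos: [0.4964, -0.374, 0.1855]
eef_rot: [0.777, -0.63, -0.009, 0.001]
ft_force: [-5.6, 0.6, 1.5]
width: 0.0141
[-0.28  0.72  1.29  1.56 -0.69  1.41 -1.86] -168.07877283937503
```

```bash
python3 -m inch '{"translation":[[0,0,0],[0,0,0],[0,0,0],[0,0,0],[0,0,0.2],[0,0,0.5],[0,0,0.75],[0,0,0.75],[-0.05,0.3,0.75],[-0.1,0.6,0.75],[-0.13,0.8,0.75],[-0.13,0.8,0.75],[-0.13,0.8,0.75]],"rot":[[0,0,0],[0,0,0],[0,0,0],[0,0,0],[0,0,0],[0,0,0],[0,0,0],[0,0,0],[0,0,0],[0,0,0],[0,0,0],[0,0,0],[0,0,0]],"jaw":[60,60,60,60,60,60,60,60,60,60,60,60,60]}' 20
python3 - <<'E'
from foot import *
s=dict(r.read_state()); R,t=Rt('wrist',s); print(np.round(s['ee_pos'],4),np.round(s['joint_positions'],2),'cam',(-R.T@t).round(4))
w=eyes.camera('wrist'); cv2.imwrite('pics/wrist11.png',w); cv2.imwrite('pics/top11.png',eyes.camera('top')); cv2.imwrite('pics/side11.png',eyes.camera('side'))
g=cv2.cvtColor(w,cv2.COLOR_BGR2GRAY)
print(proj('wrist',[[.4955,-.3695,.202],[.4955,-.3695,.012]],s).round(0).tolist())
for v in range(0,260,8): print(v,' '.join('%3d'%x for x in g[v,230:420:6]))
E
```

```text
time: 24.6
ee_pos: [0.4837, -0.2938, 0.2612]
eef_rot: [0.777, -0.629, -0.008, 0.001]
ft_force: [-0.2, -1.7, -0.1]
width: 0.0603
[ 0.4837 -0.2938  0.2612] [-0.52  0.44  1.32  1.61 -0.43  1.44 -2.1 ] cam [ 0.502  -0.3724  0.4113]
[[325.0, 136.0], [320.0, 132.0]]
0 167 173 170 165 172 170 162 168 165 165 167 166 174 169 172 164 170 172 168 168 171 165 166 165 168 166 171 167 168 168 166 162
8 160 174 170 171 171 171 168 169 168 166 175 166 172 172 163 153 166 165 163 168 167 169 170 173 173 163 164 168 166 172 171 170
16 167 170 174 170 167 169 171 172 171 174 171 170 173 175 138 194 199 193 132 173 173 178 172 171 171 169 169 171 172 171 167 172
24 172 174 171 177 171 171 170 172 171 171 172 170 171 175 140 195 200 193 133 175 179 169 178 179 171 172 172 171 167 170 172 167
32 149 152 175 174 168 172 169 175 171 152 149 157 172 174 139 196 201 194 136 172 173 177 174 172 174 175 174 174 172 170 171 172
40 153 151 148 168 172 176 171 168 174 160 148 155 152 171 140 196 201 195 134 177 175 174 174 178 178 179 171 173 173 177 172 170
48 151 153 149 146 170 174 175 173 170 161 151 154 150 
[... 2801 characters left out ...]
 112 115 111 112 111 109 109 110 110 109
224 180 175 167 162 164 160 159 159 161 160 160  91  90  90  83  97  97  98  89  89 112 109 111 112 111 111 111 112 111 111 109 110
232 159 159 163 160 103  77  91  81 106  78 139  91  90  91  84  95  98  96  91  89  91 112 113 111 115 111 110 108 113 108 111 109
240 159  95  56  88  68  57  63  25  59  55  93  53  54  89  89  90  90  92  89  90  89  91 114 113 111 108 110 109 109 110 109 106
248  84  62  51  36  61  62  61  46  59  57  57  58  57  66  76 159 167 163 164 155 143 146 180 131 111 113 113 108 106 110 107 106
256  66  65  77 124 131 134 138 120  79  60  58  58  58  58  55  55 111 159 160 161 162 158 157 179 167 112 106 108 108 109 108 111
```

```bash
python3 - <<'E'
from foot import *
s=dict(r.read_state()); w=cv2.imread('pics/wrist11.png'); g=cv2.cvtColor(w,cv2.COLOR_BGR2GRAY).astype(float)
print('foot far',fit(g,s,range(66,182),lambda v:295,-1,130,.012))
print('foot near',fit(g,s,range(68,180),lambda v:354,1,130,.012))
print('panel far',fit(g,s,range(20,215),lambda v:326,-1,155,.202))
print('panel near',fit(g,s,range(20,215),lambda v:326,1,150,.202))
t=cv2.imread('pics/top11.png'); sd=cv2.imread('pics/side11.png')
cv2.imwrite('pics/c11.png',np.hstack([cv2.resize(sd[190:460,240:470],(345,405)),cv2.resize(t[170:350,230:500],(455,303))[:,:] if 0 else cv2.copyMakeBorder(cv2.resize(t[170:350,230:500],(455,303)),0,102,0,0,cv2.BORDER_CONSTANT)]))
E
```

```text
foot far (np.float64(11.144811724471873), np.float64(0.53431309078105), 116, np.float64(0.00019529289564074358))
foot near (np.float64(12.005544984088536), np.float64(0.4499504595383447), 82, np.float64(0.00035761199156740135))
panel far (np.float64(11.860230381827309), np.float64(0.49979915309666606), 195, np.float64(0.00014456112075843792))
panel near (np.float64(11.613996313920175), np.float64(0.4880475866138869), 195, np.float64(0.00023032298372600762))
```

View pics/c11.png

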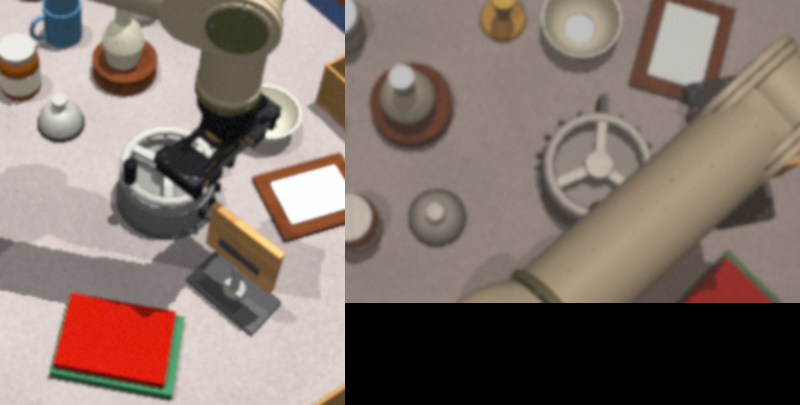

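Panel bearing is 11.7° and foot 11.6°, so the sign is square. The side crop shows the bar face at (238,258) towards the robot, so the ring faces the customers; the vase stands on the stand at (124,45). Now the bell, with closed jaws.

```bash
python3 -m inch '{"translation":[[-0.02,0.2,0],[-0.05,0.4,0],[-0.08,0.7,0],[-0.11,0.96,0],[-0.11,0.96,0]],"rot":[[0,0,0.12],[0,0,0.24],[0,0,0.36],[0,0,0.48],[0,0,0.5]],"jaw":[40,20,0,0,0]}' 20
python3 -m inch '{"translation":[[-0.02,0.25,0],[-0.05,0.5,0],[-0.08,0.75,0],[-0.11,0.96,0],[-0.11,0.96,0]],"rot":[[0,0,0.12],[0,0,0.24],[0,0,0.36],[0,0,0.48],[0,0,0.5]],"jaw":[0,0,0,0,0]}'
python3 -m inch '{"translation":[[-0.02,0.25,0],[-0.05,0.5,0],[-0.08,0.75,0],[-0.11,0.96,0],[-0.11,0.96,0]],"rot":[[0,0,0.12],[0,0,0.24],[0,0,0.36],[0,0,0.48],[0,0,0.5]],"jaw":[0,0,0,0,0]}'
python3 -m inch '{"translation":[[-0.02,0.25,0],[-0.05,0.5,0],[-0.08,0.75,0],[-0.1,0.96,0],[-0.1,0.96,0],[-0.1,0.96,0]],"rot":[[0,0,0.12],[0,0,0.24],[0,0,0.36],[0,0,0.48],[0,0,0.5],[0,0,0.5]],"jaw":[0,0,0,0,0,0]}'
python3 - <<'E'
from h import *
s=dict(r.read_state()); R,t=Rt('wrist',s); print(np.round(s['ee_pos'],4),np.round(s['joint_positions'],2),s['width'])
w=eyes.camera('wrist'); cv2.imwrite('pics/wrist12.png',w)
sd=cv2.imread('pics/side11.png'); tp=cv2.imread('pics/top11.png')
# bell button: bright blob near the predicted pixel, top & side
for n,im in (('top',tp),('side',sd),('wrist',w)):
    p=proj(n,[[.4412,.0913,.075]],s)[0]; u,v=p.astype(int); g=cv2.cvtColor(im,cv2.COLOR_BGR2GRAY); print(n,p.round(1)); 
    if 8<v<472:
        k=2 if n=='wrist' else 1; print('\n'.join(' '.join('%3d'%x for x in g[y,u-9*k:u+10*k:k]) for y in range(v-7*k,v+8*k,k) if y<480))
E
```

```text
time: 25.25
ee_pos: [0.4727, -0.1959, 0.2607]
eef_rot: [0.915, -0.404, -0.008, 0.003]
ft_force: [0.0, -0.1, 0.3]
width: 0.028
time: 25.75
ee_pos: [0.4616, -0.0983, 0.2609]
eef_rot: [0.989, -0.151, -0.007, 0.004]
ft_force: [-0.1, 0.2, 0.8]
width: 0.0008
time: 26.25
ee_pos: [0.4506, -0.0014, 0.2609]
eef_rot: [0.994, 0.112, -0.006, 0.006]
ft_force: [0.8, -0.9, -0.6]
width: 0.0002
time: 26.85
ee_pos: [0.4412, 0.0929, 0.2608]
eef_rot: [0.932, 0.363, -0.005, 0.008]
ft_force: [0.7, 0.1, 0.1]
width: 0.0006
[0.4412 0.0929 0.2608] [-1.44 -0.24  1.    1.89  0.22  1.4  -1.33] 0.0006116921676636314
top [283.1 295.9]
106 113 119 122 127 128 129 130 129 130 129 128 129 129 126 127 123 118 114
112 119 125 129 130 132 134 137 137 136 134 131 130 128 128 128 126 124 120
118 123 127 132 134 136 140 146 150 151 149 142 134 129 128 128 129 128 122
123 127 132 133 136 141 150 160 164 165 164 158 145 132 128 128 130 129 126
123 129 131 133 139 151 161 167 171 175 172 170 161 145 129 127 128 130 127
125 128 133 136 146 159 169 172 174 175 176 175 171 157 140 128 126 128 130
128 131 136 141 153 164 170 174 1
[... 2269 characters left out ...]
 169 169 158 134
 83  81  83  80  80  89 103 152 161 163 166 169 168 165 164 165 165 161 131
 83  80  81  79  81  87 102 141 155 153 152 155 155 142 144 139 134 131 115
 83  78  80  80  80  86  89  98 111 109 106  99 101  97  99  94  93  91  85
 88  79  81  79  80  86  86  87  89  90  90  90  89  90  91  91  88  85  79
 88  79  79  80  80  85  88  87  89  92  90  90  89  88  89  89  88  81  81
 89  77  79  78  79  78 101 110 116 128 116 101 105 103 107 108  93  81  80
 88  78  77  78  78  79  92 108 117 134 133 121 129 124 119 117  95  85  82
 89  79  77  78  79  85  85  84  86  91  94  94  95  95  92  91  91  92  91
 88  85  82  82  87 113 117 109 111 112 118 114 119 127 129 115 103  94  92
```

Bell button found within about 3 mm of the estimate (wrist offset +5 px). Descending to just above it, then pressing.

```bash
python3 -m inch '{"translation":[[0.02,-0.03,-0.3],[0.02,-0.03,-0.6],[0.02,-0.03,-0.9],[0.02,-0.03,-0.9]],"rot":[[0,0,0],[0,0,0],[0,0,0],[0,0,0]],"jaw":[0,0,0,0]}' 20
python3 -m inch '{"translation":[[0,0,-0.3],[0,0,-0.6],[0,0,-0.78],[0,0,-0.78],[0,0,-0.78]],"rot":[[0,0,0],[0,0,0],[0,0,0],[0,0,0],[0,0,0]],"jaw":[0,0,0,0,0]}'
python3 -m inch '{"translation":[[0,0,-0.05],[0,0,-0.08],[0,0,-0.08]],"rot":[[0,0,0],[0,0,0],[0,0,0]],"jaw":[0,0,0]}'
```

```text
time: 27.3
ee_pos: [0.4418, 0.0872, 0.1685]
eef_rot: [0.933, 0.36, -0.007, 0.009]
ft_force: [-0.4, 0.0, -0.1]
width: 0.0002
time: 27.8
ee_pos: [0.4427, 0.0865, 0.0918]
eef_rot: [0.933, 0.359, -0.007, 0.009]
ft_force: [0.0, -0.1, 0.8]
width: 0.0006
time: 28.1
ee_pos: [0.4433, 0.0869, 0.0843]
eef_rot: [0.933, 0.359, -0.006, 0.009]
ft_force: [0.8, 0.8, 2.2]
width: 0.0004
```

```bash
python3 -m inch '{"translation":[[0,0.01,-0.03],[0,0.01,-0.06],[0,0.01,-0.09],[0,0.01,-0.09],[0,0.01,-0.09]],"rot":[[0,0,0],[0,0,0],[0,0,0],[0,0,0],[0,0,0]],"jaw":[0,0,0,0,0]}'
```

```text
time: 28.6
ee_pos: [0.4443, 0.0882, 0.0773]
eef_rot: [0.933, 0.359, -0.006, 0.008]
ft_force: [-13.7, -3.1, 48.3]
width: 0.0002
```

```bash
python3 -m inch '{"translation":[[0,0,0.1],[0,0,0.3],[0,0,0.6],[0,0,1],[0,0,1],[0,0,1]],"rot":[[0,0,0],[0,0,0],[0,0,0],[0,0,0],[0,0,0],[0,0,0]],"jaw":[0,0,0,0,0,0]}'
python3 -m inch '{"translation":[[-0.1,-0.2,0.3],[-0.2,-0.5,0.6],[-0.3,-1,0.8],[-0.3,-1,0.8],[-0.3,-1,0.8]],"rot":[[0,0,0],[0,0,0],[0,0,0],[0,0,0],[0,0,0]],"jaw":[0,0,0,0,0]}'
python3 - <<'E'
from foot import *
s=dict(r.read_state()); print(np.round(s['ee_pos'],4),np.round(s['ft_force'],1))
T=eyes.camera('top'); S=eyes.camera('side'); cv2.imwrite('pics/topF.png',T); cv2.imwrite('pics/sideF.png',S)
# compare with earlier frames, ignoring where the arm is: centroid of the key blobs
def cen(im,box,lo,hi):
    u0,v0,u1,v1=box; m=cv2.inRange(cv2.cvtColor(im[v0:v1,u0:u1],cv2.COLOR_BGR2GRAY),lo,hi); M=cv2.moments(m,True); return np.round([u0+M['m10']/M['m00'],v0+M['m01']/M['m00'],M['m00']],1)
print('lip',cen(T,(252,203,276,228),190,255),cen(cv2.imread('pics/top3.png'),(252,203,276,228),190,255))
print('bell',cen(T,(273,284,296,308),150,255),cen(cv2.imread('pics/top3.png'),(273,284,296,308),150,255))
hs=lambda im,b:cv2.cvtColor(im[b[1]:b[3],b[0]:b[2]],cv2.COLOR_BGR2HSV)
for nm,b,A in (('tin/mug',(180,160,245,275),T),('dial',(340,225,395,262),T),('books',(400,310,500,410),T),('bowl',(340,155,465,235),T)):
    d=cv2.absdiff(A,cv2.imread('pics/top0.png'))[b[1]:b[3],b[0]:b[2]].max(2); print(nm,(d>40).sum())
h=cv2.cvtColor(T,cv2.COLOR_BGR2HSV); m=((h[...,0]>5)&(h[...,0]<25)&(h[...,1]>110)&(h[...,2]>120)).astype(np.uint8); m[:240]=0;m[310:]=0;m[:,:425]=0;m[:,520:]=0
ys,xs=np.nonzero(m); P=np.array([onz('top',(x,y),.202)[:2] for x,y in zip(xs,ys)]); print('panel px',len(P))
if len(P)>20:
    vx=cv2.fitLine(P.astype(np.float32),cv2.DIST_L2,0,.01,.01).ravel(); print('panel normal',np.degrees(np.arctan2(vx[0],-vx[1]))%180,vx[2:])
E
```

```text
time: 29.2
ee_pos: [0.4445, 0.0893, 0.1779]
eef_rot: [0.933, 0.359, -0.005, 0.006]
ft_force: [-0.6, -0.1, -0.6]
width: 0.0006
time: 29.7
ee_pos: [0.414, -0.0113, 0.2569]
eef_rot: [0.933, 0.359, -0.006, 0.006]
ft_force: [-0.6, 0.4, -0.6]
width: 0.0007
[ 0.414  -0.0113  0.2569] [-0.6  0.4 -0.6]
lip [262.8 215.1  94. ] [263.1 215.9  22. ]
bell [282.7 294.8  80. ] [282.8 294.9  72. ]
tin/mug 0
dial 229
books 64
bowl 17
panel px 270
panel normal 11.684812 [ 0.4928082  -0.36483786]
```

```bash
python3 -c "
from bench import r; r.close_job(); print(r.read_state()['time'])"
```

```text
the job is handed in; nothing more can be done
the job is handed in; nothing more can be done
```

I did all four steps in the order asked and handed the job in just after 29.7 s. The robot was touching nothing at the end.

- **Vase:** It stands upright and released on the large stand. Its lip is within about 1 px of where a centred vase should appear, roughly 2 mm.
- **Dial:** The first turn went about 2° past the long mark, so I regripped the handle and turned it back. Seen from right above the wheel axis, the mark is now completely hidden under the pointer.
- **Sign:** I turned it -166°, so the ring face looks at the customers and the bar face is towards the robot. From the wrist camera the panel measures 11.7° and the foot 11.6°; the final top view also gave 11.7° for the panel.
- **Bell:** I pressed it to its stop. The fingertips pushed with 48 N at the bottom, more than the 5 N needed, but well under the 120 N wrist limit. The 40 N limit is for the arm and gripper body, and I assumed it does not apply to the fingertips. The plunger's blob is back where it was in the picture.
- **Other goods:** The mug and tin area shows no change. There are small pixel differences near the bowl (17 px) and the books (64 px), which I put down to shadow but did not check separately. The last pictures were checked by numbers only, not viewed.

The top and wrist cameras disagreed by 2–3 mm throughout, about the stated calibration accuracy. I did not resolve that further.

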